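# Clip the cover onto the interface module

### The arm

A 6-joint arm with a two-finger parallel gripper is mounted at the origin on a cart in front of the work surface, level with it; the furniture and walls round the work are solid. World frame = base frame: x ahead of the robot, y to its left, z up, the work surface at z = 0. Lengths are in m, angles in degrees, forces in N, time in s.
With the tool pointing down it reaches from about 0.35 to 0.725 m from the base axis. Payload 4.3 kg.
Tool frame: the origin (TCP) lies on the front face of the gripper's body, between the roots of the fingers; the fingertips stand 73 mm ahead of it and the grasp point (between the pads) lies 54 mm ahead of it; z points along the fingers, y is the line along which they close (so a half turn about z gives the same grasp; the last joint's range is limited). The gripper opens to 85 mm and grips with 20 to 120 N. Pads are 22 mm wide; open, the fingers measure 114 mm over their backs; the gripper's body (76 mm by 85 mm) begins 54 mm behind the grasp point. The pads swing forward as they close: fully open they stand 13 mm farther back than shut.
Start: joints at [-74.502, 21.618, 4.641, 73.018, 0, 83.68], TCP at [0.214, -0.534, 0.304] pointing down, gripper open.
Joint ranges: [-156.06, 156.06], [-48.1, 94.91], [-58.44, 69.94], [-101.28, 121.22], [-78.64, 73.56], [-180, 180]. Speed limits (degrees/s): [147.25, 147.25, 180, 180, 180, 180].

### API

Orientations are given as [roll, pitch, yaw] about the fixed x, y, z axes, in that order (R = Rz(yaw) Ry(pitch) Rx(roll)).
In Python, from cell import sensors, capture, ticket gives the robot as it stands.
- The arm moves only by the tool send_rows, never from a script. Its argument "motion" is a list that holds one entry, the list of rows, each a list of 7 numbers: the shift along the tool's x, y, z scaled (see below), then the turn, a rotation vector about the tool's x, y, z scaled (see below), then the opening, from -1 (shut) to 1 (fully open). A call has 1 to 12 rows; each row is the pose to reach, as a shift and turn from the pose commanded when the call began, along the tool's axes at that moment; what a row does not reach only later rows make up. The controller multiplies each number of a shift by 0.3 m and each number of a turn by 45 degrees. A row lasts 1/8 s, in which the tool goes at most 62.5 mm and 10.7 degrees, less where a joint would pass 70% of its speed; a pose out of reach is approached as far as the arm can. A call with a number of a shift or a turn outside -1 to 1 is refused whole. A call with a gripper value outside its range is refused whole. The fingers move at their own pace and stop on an object; "newtons" is the grip in N (left out, the last holds). Time passes only in rows, so rows that repeat a pose let the fingers close. It gives the time, the measured TCP pose, the force, the opening and the grip force at its end, in the units of the state.
- sensors.observe(): the state, without advancing time (a new reading comes with each control period).
- capture(name): name is "scene" or "top" or "wrist"; returns a dict with "pixels" (420x560x3 uint8, blue, green, red), "vertical_fov" (degrees; the focal length in pixels is half the picture's height over the tangent of half this angle, whatever the lens; pixels are square), "cx", "cy" (the principal point, pixels), "world_to_cam" (4x4, takes a point from world to camera coordinates). Camera axes: x right, y down, z forward; pixel columns grow to the right and rows downward; lengths in m; the calibration is good to about 2 mm. The wrist camera is an equidistant fisheye: a pixel r from the principal point sees the ray r / f radians off the axis. A picture is of the moment at which its call begins. There is no depth.
- ticket.sign_off(): hands the job in; it is judged then, once.
The state is a dict: "t": time; "q": joint angles; "joint_velocities": joint speeds; "tau": joint torques, N m; "tool_pos": TCP position; "tcp_rot": TCP orientation; "contact_force": force on the tool from outside, world axes, zero at the start; "wrist_torque": the same for the moment, N m; "grip_width": finger opening in m; "finger_force": force on a finger pad.
Only numpy, scipy, OpenCV 4.12 (cv2) and the standard library are available. Lean on these libraries where they do the work, as an engineer would, in place of code of your own. Each camera call takes 0.05 s, during which the arm holds its last target. There are 200 camera calls.

### The job

Close the interface module that is screwed to the metal back plate: pick up its loose cover, turn it so that its notch comes over the connector that stands up at one end of the module, and press it straight down, level, until all four clip arms have snapped under the rim and it sits fully home all round. Press with feeling, because the mouldings crack if the cover is pushed onto the module with more than 30 N; then let go, and leave the other things on the bench where they lie.

Things in the scene. Friction and masses are not known exactly. Their poses are not given: they have to be found in the camera images.
- cover: loose grey plastic cover, 0.07 to 0.12 kg, standing upright on its end skirts. Origin: centre, at the foot of the skirts (bench level at the start), z up. Deck plate 77 x 109 x 3 mm (x by y), underside 20 mm and top 23 mm above the origin. Flat-footed skirts 3 mm thick hang 20 mm down at both y ends (inner faces at y = +-51.5 mm); sprung clip arms hang from the long edges
- nose_top (a point): centre of the top of the cover's solid raised nose, 53 mm above the cover's origin, axes as the cover. The nose is 36 mm wide along x, 52 mm long along y, and stands 30 mm above the deck: grip it across its 36 mm
- notch (a point): middle of the open notch in the cover's deck at its +y end, 43 mm from the centre: 46 mm wide (x), from y = 31 mm to the deck's edge at 54.5 mm. It must come over the connector
- cover_seat (a point): centre of the cover's deck at its underside, 20 mm above the cover's origin. Its height over the true rim: at 20 mm a skirt lands hard on an end wall if over 1.5 mm off along y (felt as a moment: shift towards the end that touches); at 16 mm slanted barbs meet the lips; push peaks at 8 to 15 N near 10 mm, then 3 to 6 N; at 3 to 1 mm they snap under; at 0 the deck is hard on the rim
- backplate: metal plate 112 x 180 x 3 mm (x by y), fixed, top 6 mm above the bench. Origin on the bench under its centre, z up. On its -y part stands the open module bottom (middle near y = -30 mm), on its +y end a terminal strip (y from 43 to 85 mm, to 44 mm above the bench). The module, a tub 60 x 100 x 34 mm, is clamped in slots along y and on pads: only its yaw and x are exactly the plate's
- rim (a point): nominal centre of the module's open top: the true one is up to 5 mm from it either way along y (slots) and 0 to 8 mm above it (pads), not measured, to be felt or seen. Nominal rim level 40 mm above the bench; axes as backplate. A lip 6 mm high and 4 mm proud, upper edge rounded, runs along the outside of both long sides, outer faces 34 mm from the middle: the clips snap under it. The cover goes on with its yaw equal to the plate's
- connector (a point): middle of the dark connector 40 x 11 mm (x by y) at the module's +y end, 39.5 mm from its middle, its top 10 mm above the rim; nominal like rim, it shifts with the module. A cover put on the wrong way round lands on it
- clip_a (a joint): clip arm of the cover, hinged with a spring at the cover's edge at cover +x, +y; 14 mm wide, hangs outside the module's long side. Value in rad: 0 = hanging straight (free, or snapped in under the rim), grows as the arm is spread outward, about 0.3 as its barb passes the lip, stop at 0.45
- clip_b (a joint): clip arm of the cover, hinged with a spring at the cover's edge at cover -x, +y; 14 mm wide, hangs outside the module's long side. Value in rad: 0 = hanging straight (free, or snapped in under the rim), grows as the arm is spread outward, about 0.3 as its barb passes the lip, stop at 0.45
- clip_c (a joint): clip arm of the cover, hinged with a spring at the cover's edge at cover -x, -y; 14 mm wide, hangs outside the module's long side. Value in rad: 0 = hanging straight (free, or snapped in under the rim), grows as the arm is spread outward, about 0.3 as its barb passes the lip, stop at 0.45
- clip_d (a joint): clip arm of the cover, hinged with a spring at the cover's edge at cover +x, -y; 14 mm wide, hangs outside the module's long side. Value in rad: 0 = hanging straight (free, or snapped in under the rim), grows as the arm is spread outward, about 0.3 as its barb passes the lip, stop at 0.45
- power_module: tall white-framed power module, about 270 mm long and 200 mm high, fixed, standing right of the back plate: an obstacle for the arm. Origin on the bench at its middle
- flush_cutter: flush cutter with blue handles, 117 mm, near the front edge: leave it alone. Origin at its middle, on the bench
- ballpoint: dark pen, 146 mm, lying on the notepad at the back left: leave it alone. Origin at its middle, on the notepad
- slot_driver: slotted screwdriver with a yellow handle, 155 mm, lying in front of the back plate: leave it alone. Origin at its middle, on the bench
- solder_spool: solder spool 56 mm across and 32 mm high, in front of the back plate: leave it alone. Origin at the centre of its underside
- terminator: small grey coaxial terminator 24 mm long, behind the cover: leave it alone. Origin at its middle, on the bench
- brass_adapter: small brass coaxial adapter 22 mm long, beside the terminator: leave it alone. Origin at its middle, on the bench
- flux_bottle: white flux bottle with a red cone nozzle, 35 mm across, 94 mm high, at the left: leave it standing. Origin at the centre of its underside

How it is judged:
By the outcome, as a careful person would: the job done as asked, in the order asked, and still so for the second after the job is handed in, with the robot touching nothing.
It also fails if it takes over 69 s, if anything falls off the work surface, if the arm or the gripper's body presses on something with over 40 N, if the wrist force passes 120 N, or if a joint passes its speed limit or range.

## Working session

There is one attempt and no reset: what is moved stays moved. The work goes in short steps, Python scripts to look and compute and a tool call to move; the robot and the scene stay as the last step left them, time stands still between calls to the robot, and variables do not carry over. Pictures are saved under pics/ and viewed, at most 10 in all, crops included, and the job is handed in when it is done.

Besides the shell and the picture viewer there is one more tool, called as name(argument=value, ...), one argument or row to a line, values as JSON. send_rows: Moves the arm, as the interface text tells. Its arguments: {"type":"object","properties":{"motion":{"type":"array","items":{"type":"array","items":{"type":"array","items":{"type":"number"}}}},"newtons":{"type":"number"}},"required":["motion"]}

```bash
ls; mkdir -p pics
cat > h.py <<'E'
import numpy as np, cv2
from cell import sensors, capture, ticket
def snap(n,f):
    c=capture(n); cv2.imwrite('pics/'+f+'.png',c['pixels']); np.save('pics/'+f+'.npy',c,allow_pickle=True); return c
def ld(f): return np.load('pics/'+f+'.npy',allow_pickle=True).item()
def ray(c,u,v,fish=False):
    f=c['pixels'].shape[0]/2/np.tan(np.radians(c['vertical_fov']/2))
    dx,dy=(u-c['cx'])/f,(v-c['cy'])/f
    if fish:
        r=np.hypot(dx,dy); s=np.sin(r)/r if r>1e-9 else 1; d=np.array([dx*s,dy*s,np.cos(r)])
    else: d=np.array([dx,dy,1])
    M=np.array(c['world_to_cam']); R=M[:3,:3]; return -R.T@M[:3,3], R.T@d
def onz(c,u,v,z,fish=False):
    o,d=ray(c,u,v,fish); return o+d*(z-o[2])/d[2]
def proj(c,p,fish=False):
    f=c['pixels'].shape[0]/2/np.tan(np.radians(c['vertical_fov']/2))
    M=np.array(c['world_to_cam']); q=M[:3,:3]@np.array(p)+M[:3,3]
    if fish:
        r=np.hypot(q[0],q[1]); th=np.arctan2(r,q[2]); return c['cx']+f*th*q[0]/r,c['cy']+f*th*q[1]/r
    return c['cx']+f*q[0]/q[2],c['cy']+f*q[1]/q[2]
E
python3 - <<'E'
from h import *
for n in('scene','top'):
    c=snap(n,n+'0'); print(n,c['vertical_fov'],c['cx'],c['cy'],np.round(c['world_to_cam'],3).tolist())
    cv2.imwrite('pics/%s0b.png'%n,cv2.resize(c['pixels'],(800,600),interpolation=cv2.INTER_CUBIC))
print(sensors.observe())
E
```

```text
pics
scene 54.29481045347375 277.4237612264635 207.79726406589805 [[-0.81, -0.586, -0.017, 0.526], [-0.295, 0.433, -0.852, 0.153], [0.506, -0.685, -0.524, 0.855], [0.0, 0.0, 0.0, 1.0]]
top 54.90132027899108 273.22987550683405 209.80792694160544 [[-0.026, -1.0, 0.017, 0.165], [-0.991, 0.024, -0.134, 0.515], [0.134, -0.02, -0.991, 0.837], [0.0, 0.0, 0.0, 1.0]]
{'t': 0.1, 'q': array([-7.45031055e+01,  2.16587747e+01,  4.56854659e+00,  7.30168354e+01,
        1.54376722e-03,  8.36801939e+01]), 'joint_velocities': array([ 0.05815186, -0.1608815 ,  0.10240931, -0.02417279,  0.03299853,
       -0.00203665]), 'tau': array([ 2.79169129e-03, -4.64693320e+01,  2.70582908e+01,  1.18974436e-02,
       -1.94791282e-04,  7.13802521e-06]), 'tool_pos': array([ 0.21357964, -0.53336793,  0.30302977]), 'tcp_rot': array([-1.79893757e+02, -1.33196946e-02,  2.18166868e+01]), 'contact_force': array([-0.16581058, -0.42606206, -0.31597143]), 'wrist_torque': array([ 0.01958264, -0.00131099, -0.04447572]), 'finger_force': 0.0, 'grip_width': 0.08532952994976996}
```

View pics/top0b.png

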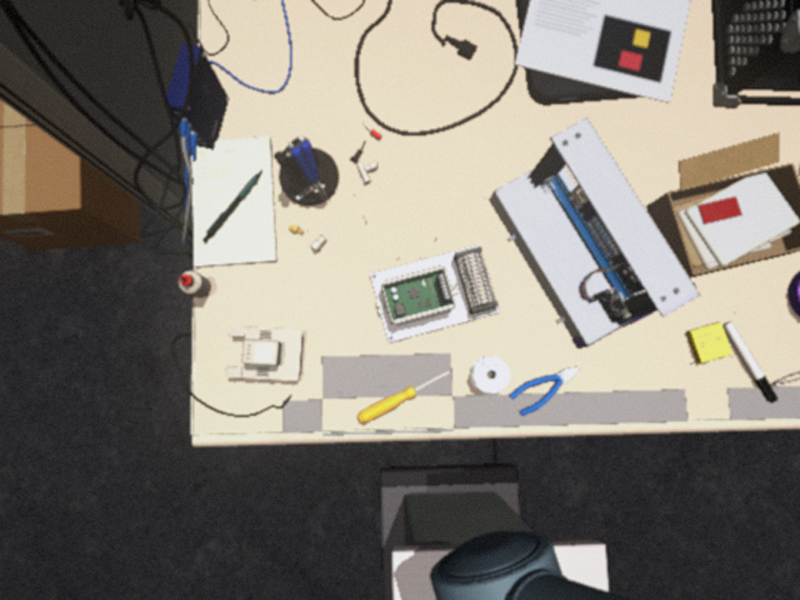

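View pics/scene0b.png

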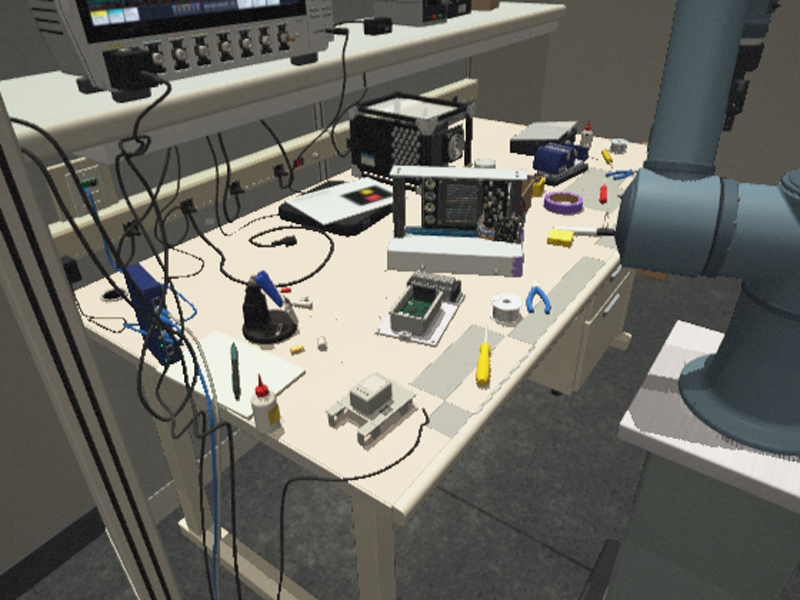

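The top view shows the cover at the left (nose about (263,352)), with its notch facing image left. The module on its plate is at (415,298), with the connector and terminal strip on its right, so the cover needs about a half turn. The scene view confirms both, with the power module clear to the right.

Run:
```python
from h import *
c=ld('top0')
P=[onz(c,u*.7,v*.7,.006) for u,v in((371,272),(480,246),(498,312),(389,341))]
P=np.array(P);print(P.round(4), P.mean(0))
d=(P[1]+P[2]-P[0]-P[3]);print('plate +y dir',np.degrees(np.arctan2(d[1],d[0])), np.linalg.norm(d)/2)
print('nose',onz(c,263*.7,352*.7,.053))
print('bench cutter etc',onz(c,185*.7,283*.7,.09))
for n,u,v in(('pm a',495,195),('pm b',585,345),('pm c',580,120),('pm d',697,295)): print(n,onz(c,u*.7,v*.7,.1),onz(c,u*.7,v*.7,.2))
```

```text
[[ 0.5668  0.1804  0.006 ]
 [ 0.6046  0.0075  0.006 ]
 [ 0.4991 -0.0157  0.006 ]
 [ 0.4583  0.155   0.006 ]] [0.5321971  0.08179158 0.006     ]
plate +y dir -77.12071175092076 0.17623072098586284
nose [0.44395233 0.33879843 0.053     ]
bench cutter etc [0.54158022 0.44087402 0.09      ]
pm a [ 6.57193812e-01 -4.38052672e-04  1.00000000e-01] [0.62512312 0.02092464 0.2       ]
pm b [ 0.44000466 -0.1145235   0.1       ] [ 0.43522753 -0.07882401  0.2       ]
pm c [ 0.76787586 -0.13072104  0.1       ] [ 0.72189607 -0.09298605  0.2       ]
pm d [ 0.50606797 -0.27780525  0.1       ] [ 0.49298885 -0.2215866   0.2       ]
```

```bash
cat >> h.py <<'E'
from scipy.spatial.transform import Rotation as Ro
def go(p,rpy=None,pose=None):
    "scaled row from the present (or given) pose"
    if pose is None: s=sensors.observe(); pose=(s['tool_pos'],s['tcp_rot'])
    R=Ro.from_euler('xyz',pose[1],degrees=True)
    a=R.inv().apply(np.array(p)-pose[0])/.3
    r=np.zeros(3) if rpy is None else (R.inv()*Ro.from_euler('xyz',rpy,degrees=True)).as_rotvec(degrees=True)/45
    print(np.round(np.r_[a,r],4).tolist())
E
python3 - <<'E'
from h import *
go([.30,-.30,.33],[180,0,45])
p=([.30,-.30,.33],[180,0,45]); go([.38,-.04,.33],[180,0,70],p)
p=([.38,-.04,.33],[180,0,70]); go([.41,.22,.31],[180,0,90],p)
E
```

```text
[0.5566, -0.6153, -0.0886, -0.0023, -0.0008, -0.5152]
[0.8014, -0.4243, -0.0, -0.0, 0.0, -0.5556]
[0.8486, -0.2024, 0.0667, 0.0, 0.0, -0.4444]
```

send_rows(
  motion=[
    [[0.186,-0.205,-0.03,0,0,-0.17,1],[0.371,-0.41,-0.06,0,0,-0.34,1],[0.557,-0.615,-0.089,-0.002,-0.001,-0.515,1],[0.557,-0.615,-0.089,-0.002,-0.001,-0.515,1]],
  ],
)

```text
t: 0.6
tool_pos: [0.3003, -0.2987, 0.3304]
tcp_rot: [179.9, 0.0, 45.0]
contact_force: [1.3, -0.2, 0.0]
grip_width: 0.0852
finger_force: 0.0
```

send_rows(
  motion=[
    [[0.16,-0.085,0,0,0,-0.11,1],[0.32,-0.17,0,0,0,-0.22,1],[0.48,-0.255,0,0,0,-0.33,1],[0.64,-0.34,0,0,0,-0.44,1],[0.801,-0.424,0,0,0,-0.556,1],[0.801,-0.424,0,0,0,-0.556,1]],
  ],
)

```text
t: 1.35
tool_pos: [0.3803, -0.0377, 0.3298]
tcp_rot: [-180.0, 0.1, 70.5]
contact_force: [-0.1, -0.4, -0.6]
grip_width: 0.0853
finger_force: 0.0
```

send_rows(
  motion=[
    [[0.17,-0.04,0.013,0,0,-0.09,1],[0.34,-0.08,0.026,0,0,-0.18,1],[0.51,-0.12,0.04,0,0,-0.27,1],[0.68,-0.16,0.053,0,0,-0.36,1],[0.849,-0.202,0.067,0,0,-0.444,1],[0.849,-0.202,0.067,0,0,-0.444,1],[0.849,-0.202,0.067,0,0,-0.444,1]],
  ],
)

```text
t: 2.22
tool_pos: [0.4103, 0.218, 0.3092]
tcp_rot: [-180.0, 0.2, 89.9]
contact_force: [-0.3, -0.1, -0.2]
grip_width: 0.0849
finger_force: 0.0
```

Run:
```python
from h import *
c=snap('wrist','w1');print(c['vertical_fov'],c['cx'],c['cy'],ray(c,280,210,True))
cv2.imwrite('pics/w1b.png',cv2.resize(c['pixels'],(800,600),interpolation=cv2.INTER_CUBIC))
s=sensors.observe();print(s['q'],s['tool_pos'],s['tcp_rot'])
```

```text
65.70646984690485 273.9218618913181 202.39877158198965 (array([0.41014609, 0.30024583, 0.3787152 ]), array([ 0.01719942, -0.34372265, -0.93891369]))
[ 20.18114564   8.77284232 -11.72110213  69.58358445  -0.13883436
 110.32354269] [0.41030785 0.21763633 0.30939038] [-1.79975517e+02  1.57118769e-01  8.98577304e+01]
```

View pics/w1b.png

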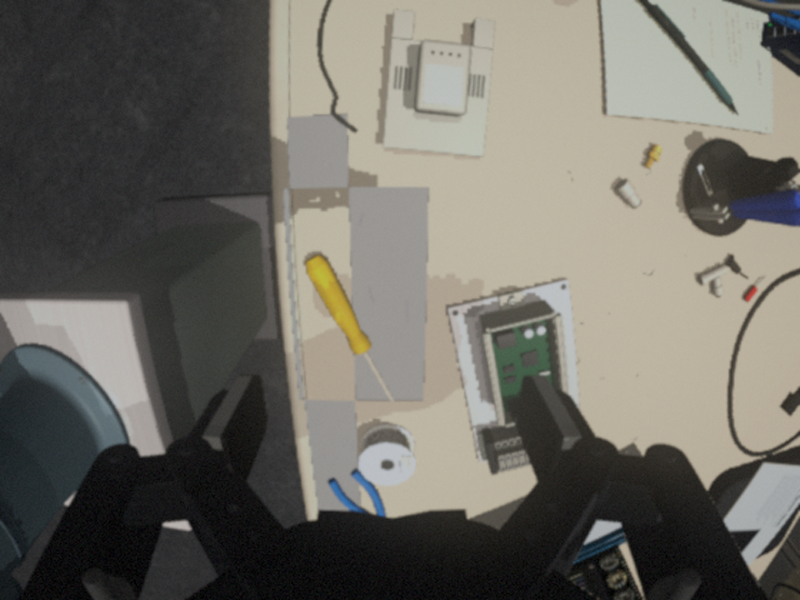

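The wrist view shows the cover at the top, with its nose-top quad at (421,40)-(470,40)-(466,115)-(416,111) and the notch at image top. The module sits at (525,365) and the strip at (505,450).

Run:
```python
from h import *
c=ld('w1')
def pts(L,z): return np.array([onz(c,u*.7,v*.7,z,True) for u,v in L])
N=pts([(421,40),(470,40),(467,115),(416,111)],.053)
D=pts([(395,12),(495,20),(482,156),(385,148)],.023)
for n,Q in(('nose',N),('deck',D)):
    e=(Q[0]+Q[1]-Q[2]-Q[3])/2; print(n,Q.mean(0),np.degrees(np.arctan2(e[1],e[0]))-90,np.linalg.norm(e),np.linalg.norm((Q[1]+Q[2]-Q[0]-Q[3])/2))
P=pts([(447,310),(570,281),(580,388),(478,458)],.006);print(P.round(4))
go([.38,.27,.28],[180,0,90])
```

```text
nose [0.44588936 0.34385857 0.053     ] -2.983252726011173 0.05259445862317789 0.034658468994197354
deck [0.44644356 0.34301454 0.023     ] -4.604312350794615 0.10771218003326025 0.07515528062236598
[[ 0.4577  0.1545  0.006 ]
 [ 0.5679  0.181   0.006 ]
 [ 0.5959  0.0701  0.006 ]
 [ 0.4987 -0.0107  0.006 ]]
[0.1746, -0.1014, 0.0975, -0.0005, 0.0035, -0.0032]
```

Run:
```python
from h import *
go([.446,.343,.25],[180,0,86])
```

```text
[0.4187, 0.118, 0.1968, -0.0004, 0.0035, 0.0857]
```

send_rows(
  motion=[
    [[0.14,0.04,0.065,0,0.002,0.04,1],[0.28,0.08,0.13,0,0.003,0.086,1],[0.419,0.118,0.197,0,0.004,0.086,1],[0.419,0.118,0.197,0,0.004,0.086,1],[0.419,0.118,0.197,0,0.004,0.086,1]],
  ],
)

```text
t: 2.9
tool_pos: [0.446, 0.343, 0.2505]
tcp_rot: [-180.0, -0.0, 86.0]
contact_force: [-0.2, -1.3, -0.0]
grip_width: 0.0853
finger_force: 0.0
```

Run:
```python
from h import *
c=snap('wrist','w2')
cv2.imwrite('pics/w2b.png',cv2.resize(c['pixels'],(800,600),interpolation=cv2.INTER_CUBIC))
```

```text
(no output)
```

View pics/w2b.png

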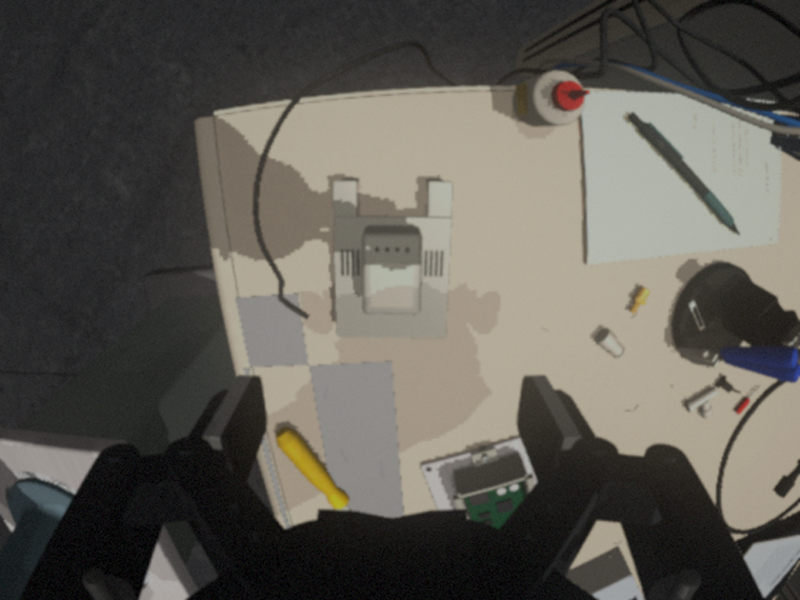

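The cover is centred: deck corners (333,182), (452,182), (446,338), (336,337), and the nose spans x 364–421, y 227–313.

Run:
```python
from h import *
c=ld('w2')
def pts(L,z): return np.array([onz(c,u*.7,v*.7,z,True) for u,v in L])
N=pts([(363,229),(421,229),(420,313),(364,313)],.053)
D=pts([(333,182),(452,182),(446,338),(336,337)],.023)
for n,Q in(('nose',N),('deck',D)):
    e=(Q[0]+Q[1]-Q[2]-Q[3])/2; w=(Q[1]+Q[2]-Q[0]-Q[3])/2
    print(n,Q.mean(0),np.degrees(np.arctan2(e[1],e[0]))-90,np.degrees(np.arctan2(w[1],w[0])),np.linalg.norm(e),np.linalg.norm(w))
# precise: canny crop, fit edges of the deck sides in nadir rectified map 0.5 mm/px
z=.023; xs=np.arange(.38,.515,.00025); ys=np.arange(.41,.275,-.00025)
X,Y=np.meshgrid(xs,ys); m=np.array([[proj(c,(x,y,z),True) for x,y in zip(a,b)] for a,b in zip(X,Y)],np.float32)
r=cv2.remap(c['pixels'],m[...,0],m[...,1],cv2.INTER_CUBIC); cv2.imwrite('pics/rect.png',r); print(r.shape)
```

```text
nose [0.44624925 0.34605571 0.053     ] -3.9920509507116435 -4.0118718875059045 0.052722325855635174 0.03430809436852929
deck [0.44592306 0.34340111 0.023     ] -4.531637415300409 -4.290917441756605 0.10837405014691448 0.07690810054247843
(540, 540, 3)
```

View pics/rect.png

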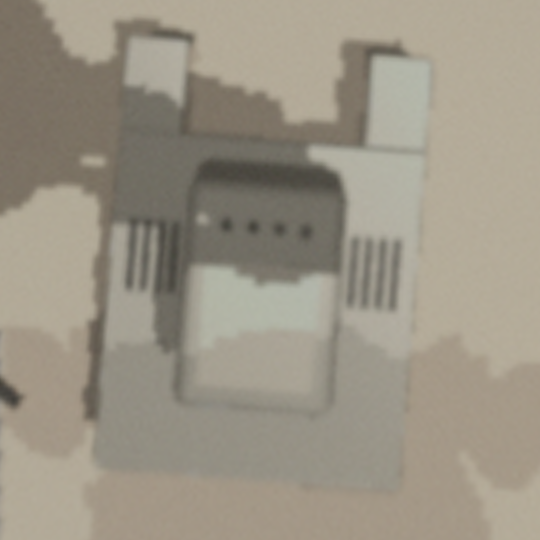

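The rectified view at 0.25 mm/px puts the deck corners at (123,37), (432,57), (402,491), (95,467). That gives a cover centre of (0.4458, 0.3443) and a yaw of -3.9°.

Run:
```python
from h import *
go([.4458,.344,.13],[180,0,86.1]);go([.4458,.344,.100],[180,0,86.1])
```

```text
[0.0027, -0.0014, 0.4031, 0.0008, -0.0014, -0.0025]
[0.0026, -0.0015, 0.5031, 0.0008, -0.0014, -0.0025]
```

send_rows(
  motion=[
    [[0.001,0,0.13,0,0,-0.002,1],[0.003,-0.001,0.27,0.001,-0.001,-0.002,1],[0.003,-0.001,0.4,0.001,-0.001,-0.002,1],[0.003,-0.001,0.45,0.001,-0.001,-0.002,1],[0.003,-0.001,0.503,0.001,-0.001,-0.002,1],[0.003,-0.001,0.503,0.001,-0.001,-0.002,1]],
  ],
)

```text
t: 3.7
tool_pos: [0.4456, 0.3455, 0.0994]
tcp_rot: [-180.0, -0.0, 86.2]
contact_force: [0.8, -0.3, -0.3]
grip_width: 0.0854
finger_force: 0.0
```

send_rows(
  motion=[
    [[0,0,0,0,0,0,0.3],[0,0,0,0,0,0,-0.1],[0,0,0,0,0,0,-0.3],[0,0,0,0,0,0,-0.5],[0,0,0,0,0,0,-0.5],[0,0,0,0,0,0,-0.5],[0,0,0,0,0,0,-0.5],[0,0,0,0,0,0,-0.5]],
  ],
  newtons=70,
)

```text
t: 4.7
tool_pos: [0.4462, 0.3464, 0.1004]
tcp_rot: [179.9, -0.1, 86.2]
contact_force: [-0.6, -0.2, 5.8]
grip_width: 0.035
finger_force: 70.1
```

send_rows(
  motion=[
    [[0,0,-0.03,0,0,0,-0.5],[0,0,-0.1,0,0,0,-0.5],[0,0,-0.2,0,0,0,-0.5],[0,0,-0.3,0,0,0,-0.5],[0,0,-0.4,0,0,0,-0.5],[0,0,-0.4,0,0,0,-0.5],[0,0,-0.4,0,0,0,-0.5]],
  ],
)

```text
t: 5.58
tool_pos: [0.4451, 0.3455, 0.2184]
tcp_rot: [-179.9, 0.0, 86.2]
contact_force: [-0.3, -0.2, -0.5]
grip_width: 0.0348
finger_force: 69.7
```

Run:
```python
from h import *
c=snap('wrist','w3')
cv2.imwrite('pics/w3b.png',cv2.resize(c['pixels'],(800,600),interpolation=cv2.INTER_CUBIC))
s=sensors.observe();print(s)
# rectified nadir view of module from w1/top is saved for later
```

```text
{'t': 5.625, 'q': array([ 3.13468750e+01,  2.25309705e+01, -6.95312127e+00,  6.06732311e+01,
        4.21220903e-02,  1.25133527e+02]), 'joint_velocities': array([-0.03727678,  0.43450038, -0.45832497,  0.14557052, -0.07573698,
        0.12466819]), 'tau': array([ 1.54972413e-04, -4.71590137e+01,  2.66255057e+01, -2.69690965e-02,
       -9.84710568e-04, -1.10134790e-04]), 'tool_pos': array([0.44479231, 0.34526046, 0.21789987]), 'tcp_rot': array([-1.79847099e+02,  5.60887560e-02,  8.62133653e+01]), 'contact_force': array([-0.25579247, -0.45431528, -0.47989084]), 'wrist_torque': array([ 0.01244676,  0.0729739 , -0.03818983]), 'finger_force': 69.7148323059082, 'grip_width': 0.03500354654238194}
```

View pics/w3b.png

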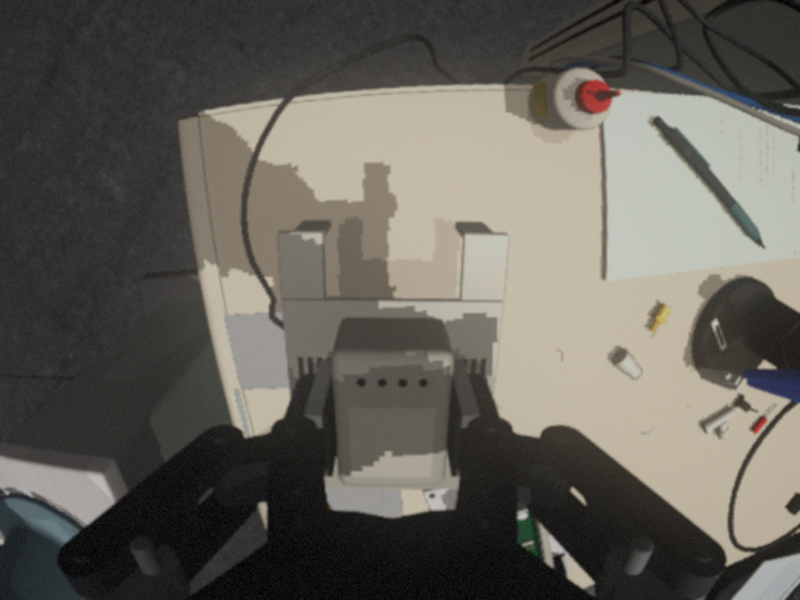

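The cover is held square between the fingers, with prong tips at (278,233) and (508,235) and the notch facing up-image. Next is the half turn.

send_rows(
  motion=[
    [[0,0,-0.02,0,0,-0.2,-0.5],[0,0,-0.05,0,0,-0.42,-0.5],[0,0,-0.05,0,0,-0.64,-0.5],[0,0,-0.05,0,0,-0.86,-0.5],[0,0,-0.05,0,0,-1,-0.5]],
  ],
)

```text
t: 6.25
tool_pos: [0.4447, 0.3452, 0.2325]
tcp_rot: [-179.8, -0.1, 131.4]
contact_force: [-0.6, 0.0, -1.1]
grip_width: 0.0347
finger_force: 69.8
```

send_rows(
  motion=[
    [[0,0,0,0,0,-0.2,-0.5],[0,0,0,0,0,-0.42,-0.5],[0,0,0,0,0,-0.64,-0.5],[0,0,0,0,0,-0.86,-0.5],[0,0,0,0,0,-1,-0.5]],
  ],
)

```text
t: 6.88
tool_pos: [0.4447, 0.3452, 0.2325]
tcp_rot: [-179.9, -0.2, 176.4]
contact_force: [0.3, -1.0, -0.1]
grip_width: 0.0349
finger_force: 69.8
```

send_rows(
  motion=[
    [[0,0,0,0,0,-0.2,-0.5],[0,0,0,0,0,-0.42,-0.5],[0,0,0,0,0,-0.64,-0.5],[0,0,0,0,0,-0.86,-0.5],[0,0,0,0,0,-1,-0.5]],
  ],
)

```text
t: 7.5
tool_pos: [0.4447, 0.3452, 0.2324]
tcp_rot: [179.9, -0.2, -138.6]
contact_force: [0.3, -0.2, -1.4]
grip_width: 0.0353
finger_force: 69.8
```

send_rows(
  motion=[
    [[0,0,0,0,0,-0.2,-0.5],[0,0,0,0,0,-0.42,-0.5],[0,0,0,0,0,-0.64,-0.5],[0,0,0,0,0,-0.86,-0.5],[0,0,0,0,0,-1,-0.5],[0,0,0,0,0,-1,-0.5]],
  ],
)

```text
t: 8.25
tool_pos: [0.4448, 0.3452, 0.2327]
tcp_rot: [179.8, -0.1, -93.9]
contact_force: [-0.2, -0.3, -0.6]
grip_width: 0.0351
finger_force: 69.8
```

Run:
```python
from h import *
c=ld('w3')
def tf(p,pose): return Ro.from_euler('xyz',pose[1],degrees=True).inv().apply(np.array(p)-pose[0])
pose=([.4450,.3454,.218],[-179.87,.05,86.2])
for u,v in((278,233),(508,235)): print(tf(onz(c,u*.7,v*.7,.1407,True),pose))
go([.50,.228,.22],[180,0,-77])
```

```text
[ 0.05207    -0.03758943  0.07734008]
[0.05143946 0.03833775 0.07716835]
[0.3775, -0.21, 0.0423, 0.0041, -0.001, -0.3748]
```

send_rows(
  motion=[
    [[0.1,-0.05,0.01,0,0,-0.1,-0.5],[0.2,-0.1,0.02,0,0,-0.2,-0.5],[0.3,-0.16,0.04,0.002,0,-0.3,-0.5],[0.378,-0.21,0.042,0.004,-0.001,-0.375,-0.5],[0.378,-0.21,0.042,0.004,-0.001,-0.375,-0.5],[0.378,-0.21,0.042,0.004,-0.001,-0.375,-0.5]],
  ],
)

```text
t: 9.0
tool_pos: [0.5004, 0.2287, 0.2211]
tcp_rot: [-179.9, 0.1, -77.0]
contact_force: [0.7, -0.1, -1.3]
grip_width: 0.0349
finger_force: 69.8
```

Run:
```python
from h import *
c=snap('wrist','w4'); s=sensors.observe(); print(s['tool_pos'],s['tcp_rot'],s['contact_force'],s['wrist_torque'])
cv2.imwrite('pics/w4b.png',cv2.resize(c['pixels'],(800,600),interpolation=cv2.INTER_CUBIC))
```

```text
[0.50035924 0.22903043 0.22127242] [-1.79887855e+02  7.81966574e-02 -7.69317716e+01] [ 0.42869939  0.76909514 -0.48324122] [ 0.06385002 -0.01628432 -0.00449804]
```

View pics/w4b.png

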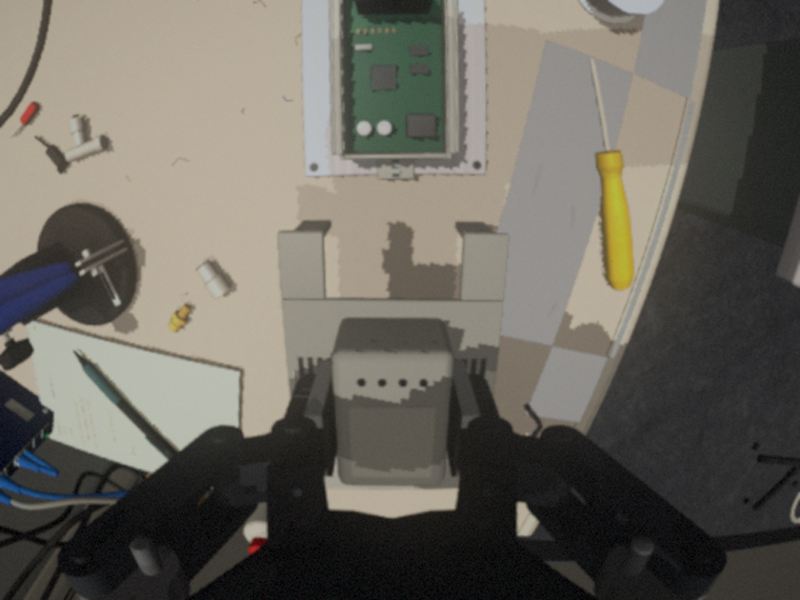

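The plate's near corners are at (304,176) and (486,175), the module's near wall is around y=157, and the held cover's prongs are at (278,233) and (508,235). I'll step 50 mm toward the module for a stereo pair.

send_rows(
  motion=[
    [[0.08,0,0,0,0,0,-0.5],[0.167,0,0,0,0,0,-0.5],[0.167,0,0,0,0,0,-0.5],[0.167,0,0,0,0,0,-0.5],[0.167,0,0,0,0,0,-0.5]],
  ],
)

```text
t: 9.68
tool_pos: [0.512, 0.1806, 0.2216]
tcp_rot: [-179.8, 0.1, -76.8]
contact_force: [-0.3, 0.7, -1.3]
grip_width: 0.0349
finger_force: 69.8
```

Run:
```python
from h import *
c=snap('wrist','w5'); s=sensors.observe(); print(s['tool_pos'],s['tcp_rot'])
f=lambda n,y:cv2.resize(ld(n)['pixels'][y:y+150,200:350],(400,400),interpolation=cv2.INTER_CUBIC)
cv2.imwrite('pics/m1.png',np.hstack([f('w4',0),f('w5',0)]))
```

```text
[0.51201294 0.18051233 0.22157287] [-1.79838366e+02  7.02377972e-02 -7.68433873e+01]
```

View pics/m1.png

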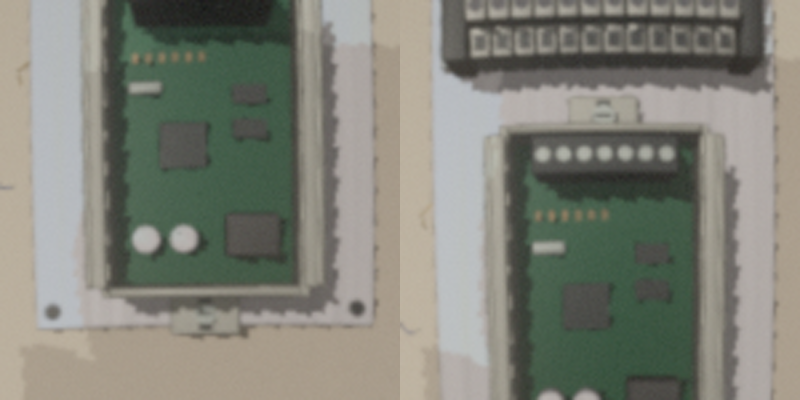

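The left crop shows the module's near wall (outer edge y≈292) and the lip's outer faces (x≈84 and 324). The right crop shows the far wall (outer edge y≈127) with the connector at the far end (y≈155).

Run:
```python
from h import *
k=400/150
a,b=ld('w4'),ld('w5')
W=lambda c,x,y,z:onz(c,200+x/k,y/k,z,True)
pl=[W(a,37,328,.006),W(a,374,328,.006),W(a,33,200,.006),W(a,373,100,.006),W(a,33,60,.006)]
l1,l2=W(b,437,200,.006)*0+W(b,38,200,.006),W(b,374,200,.006)
ang=lambda d:np.degrees(np.arctan2(d[1],d[0]))
print('plate corners',pl[0],pl[1],'x-width',np.linalg.norm(pl[1]-pl[0]),'yaw from end',ang(pl[0]-pl[1]))
print('yaw from sides (+y dir+... )',ang(pl[4]-pl[0])-90,ang(pl[3]-pl[1])-90)
for z in(.040,.044,.048):
    n=(W(a,103,292,z)+W(a,306,292,z))/2; f=(W(b,105,127,z)+W(b,307,127,z))/2
    nw=np.linalg.norm(W(a,306,292,z)-W(a,103,292,z)); d=f-n
    print(z,'mid',(n+f)/2,'len',np.linalg.norm(d),'yaw',ang(d)-90,'width',nw, 'end yaw',ang(W(a,103,292,z)-W(a,306,292,z)))
    zl=z-.002
    print('   lip mid',(W(a,84,280,zl)+W(a,324,280,zl))/2,(W(b,87,145,zl)+W(b,325,145,zl))/2, np.linalg.norm(W(a,84,280,zl)-W(a,324,280,zl)))
    # prong ends of the held cover, same camera
for c in(a,b):
    R=np.array(c['world_to_cam']);print('cam',-R[:3,:3].T@R[:3,3])
    zd=.2213-.0773
    p,q=[onz(c,u*.7,v*.7,zd,True) for u,v in((278,233),(508,235))]; m=(p+q)/2; print('prong mid',m,'cover yaw',ang(p-q),'w',np.linalg.norm(p-q))
```

```text
plate corners [0.56531823 0.18267494 0.006     ] [0.45692375 0.15746743 0.006     ] x-width 0.11128692512536793 yaw from end 13.091635190383094
yaw from sides (+y dir+... ) -166.79118235022304 -165.88643102273096
0.04 mid [0.5258662  0.11027705 0.04      ] len 0.09778009036587862 yaw -166.6671298798259 width 0.058214704408568185 end yaw 13.089485544279366
   lip mid [0.51551969 0.15439434 0.038     ] [0.53600723 0.06744971 0.038     ] 0.06936686911808056
0.044 mid [0.52584196 0.11050509 0.044     ] len 0.09701041985483012 yaw -166.66442186096543 width 0.05728620304941783 end yaw 13.089485544279368
   lip mid [0.51556678 0.15430323 0.042     ] [0.53591525 0.06797303 0.042     ] 0.06826924847777782
0.048 mid [0.52581772 0.11073314 0.048     ] len 0.09624074956395667 yaw -166.66167052818685 width 0.05635770169026748 end yaw 13.08948554427937
   lip mid [0.51561388 0.15421211 0.046     ] [0.53582327 0.06849635 0.046     ] 0.06717162783747516
cam [0.51849608 0.14863616 0.29078996]
prong mid [0.51129073 0.1783078  0.144     ] cover yaw 12.51870796336649 w 0.075597982629325
cam [0.53018417 0.10057994 0.29122999]
prong mid [0.52306288 0.13034079 0.144     ] cover yaw 12.682977282579213 w 0.07582180096553197
```

Run:
```python
from h import *
go([.5271,.1075,.185],[180,0,-76.9]); go([.5271,.1075,.165],[180,0,-76.9])
```

```text
[0.2486, 0.0068, 0.1216, -0.0036, 0.0016, 0.0013]
[0.2487, 0.007, 0.1883, -0.0036, 0.0016, 0.0013]
```

send_rows(
  motion=[
    [[0.06,0.002,0.03,-0.004,0.002,0.001,-0.5],[0.12,0.003,0.06,-0.004,0.002,0.001,-0.5],[0.19,0.005,0.09,-0.004,0.002,0.001,-0.5],[0.249,0.007,0.122,-0.004,0.002,0.001,-0.5],[0.249,0.007,0.188,-0.004,0.002,0.001,-0.5],[0.249,0.007,0.188,-0.004,0.002,0.001,-0.5],[0.249,0.007,0.188,-0.004,0.002,0.001,-0.5]],
  ],
)

```text
t: 10.6
tool_pos: [0.5274, 0.1062, 0.1653]
tcp_rot: [180.0, -0.0, -77.0]
contact_force: [-0.7, 0.4, -1.0]
grip_width: 0.0348
finger_force: 69.8
```

Run:
```python
from h import *
c=snap('wrist','w6'); s=sensors.observe(); print(s['tool_pos'],s['tcp_rot'],s['contact_force'],s['wrist_torque'])
cv2.imwrite('pics/w6b.png',cv2.resize(c['pixels'][90:290,160:400],(780,650))[:600])
```

```text
[0.52771594 0.10636722 0.16567378] [-1.79965001e+02 -4.07322698e-02 -7.69617730e+01] [-0.2538233   0.15596888 -0.54466626] [ 0.00527652 -0.03501371  0.04558299]
```

View pics/w6b.png

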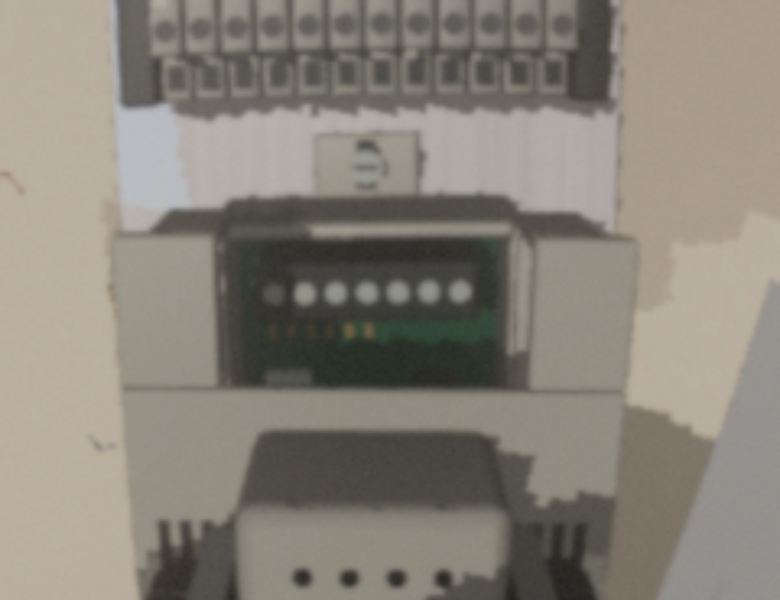

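The notch sits over the connector: the prong ends are at y≈236–241, and the module's far rim strip is at y≈222–237 with the connector screws at y≈292.

Run:
```python
from h import *
c=ld('w6'); T=np.array([.5275,.1066,.1655]); y=np.radians(-76.93); ex=np.array([np.cos(y),np.sin(y)]); ey=np.array([np.sin(y),-np.cos(y)])
tl=lambda p:(round(float((p-T)[:2]@ex*1e3),2),round(float((p-T)[:2]@ey*1e3),2))
P=lambda x,yy,z:onz(c,160+x/3.25,90+yy/3.25,z,True)
print('prong corners',tl(P(115,236,.1655-.0773)),tl(P(637,241,.1655-.0773)))
for z in(.040,.044,.048): print(z,'far rim outer',tl(P(310,221,z)),tl(P(505,222,z)),'rim corners L/R?',tl(P(222,222,z)),tl(P(515,222,z)))
print('pred rim mid',tl(np.array([.5258,.1104,0])))
```

```text
prong corners (52.73, -36.23) (51.94, 39.17)
0.04 far rim outer (45.37, -10.7) (45.26, 25.97) rim corners L/R? (45.35, -27.36) (45.28, 27.88)
0.044 far rim outer (46.13, -10.47) (46.02, 25.45) rim corners L/R? (46.11, -26.79) (46.04, 27.32)
0.048 far rim outer (46.89, -10.24) (46.78, 24.93) rim corners L/R? (46.87, -26.21) (46.8, 26.76)
pred rim mid (-4.09, 0.8)
```

send_rows(
  motion=[
    [[-0.005,0,0.02,0,0,0,-0.5],[-0.005,0,0.035,0,0,0,-0.5],[-0.005,0,0.05,0,0,0,-0.5],[-0.005,0,0.05,0,0,0,-0.5]],
  ],
)

```text
t: 11.15
tool_pos: [0.5266, 0.108, 0.1496]
tcp_rot: [179.9, -0.0, -76.9]
contact_force: [0.3, -0.0, -1.3]
grip_width: 0.0349
finger_force: 69.8
```

send_rows(
  motion=[
    [[0,0,0.003,0,0,0,-0.5],[0,0,0.006,0,0,0,-0.5],[0,0,0.01,0,0,0,-0.5],[0,0,0.01,0,0,0,-0.5]],
  ],
)

```text
t: 11.65
tool_pos: [0.5269, 0.1079, 0.147]
tcp_rot: [180.0, -0.0, -77.0]
contact_force: [0.4, -0.5, -0.0]
grip_width: 0.0347
finger_force: 69.8
```

```bash
cat > f.py <<'E'
from h import *
s=sensors.observe(); R=Ro.from_euler('xyz',s['tcp_rot'],degrees=True).inv()
print('pos',s['tool_pos'].round(4),'rot',s['tcp_rot'].round(2),'F tool',R.apply(s['contact_force']).round(2),'M tool',R.apply(s['wrist_torque']).round(3),s['t'])
E
python3 f.py
```

```text
pos [0.5269 0.1079 0.147 ] rot [ 1.7998e+02 -3.0000e-02 -7.6960e+01] F tool [ 0.56 -0.32  0.03] M tool [-0.068  0.007  0.009] 11.65
```

send_rows(
  motion=[
    [[0,0,0.003,0,0,0,-0.5],[0,0,0.006,0,0,0,-0.5],[0,0,0.006,0,0,0,-0.5]],
  ],
)

```text
t: 12.02
tool_pos: [0.5269, 0.1079, 0.1452]
tcp_rot: [180.0, -0.0, -77.0]
contact_force: [0.2, 1.1, -0.9]
grip_width: 0.0347
finger_force: 69.8
```

send_rows(
  motion=[
    [[0,0,0.003,0,0,0,-0.5],[0,0,0.006,0,0,0,-0.5],[0,0,0.006,0,0,0,-0.5]],
  ],
)

```text
t: 12.4
tool_pos: [0.5269, 0.1079, 0.1434]
tcp_rot: [180.0, -0.0, -77.0]
contact_force: [0.6, 0.1, -0.5]
grip_width: 0.0346
finger_force: 69.8
```

```bash
python3 f.py
```

```text
pos [0.5269 0.1079 0.1434] rot [ 1.7997e+02 -3.0000e-02 -7.6960e+01] F tool [ 0.04 -0.63  0.49] M tool [ 0.024 -0.01  -0.001] 12.4
```

send_rows(
  motion=[
    [[0,0,0.003,0,0,0,-0.5],[0,0,0.006,0,0,0,-0.5],[0,0,0.006,0,0,0,-0.5]],
  ],
)

```text
t: 12.78
tool_pos: [0.527, 0.1079, 0.1417]
tcp_rot: [180.0, -0.0, -77.0]
contact_force: [0.0, -0.1, -1.1]
grip_width: 0.0347
finger_force: 69.8
```

```bash
python3 f.py
```

```text
pos [0.527  0.1079 0.1417] rot [ 1.7998e+02 -3.0000e-02 -7.6960e+01] F tool [ 0.1  -0.02  1.09] M tool [-0.005  0.026 -0.018] 12.775
```

send_rows(
  motion=[
    [[0,0,0.003,0,0,0,-0.5],[0,0,0.006,0,0,0,-0.5],[0,0,0.006,0,0,0,-0.5]],
  ],
)

```text
t: 13.15
tool_pos: [0.527, 0.1079, 0.1399]
tcp_rot: [180.0, -0.0, -77.0]
contact_force: [-0.5, 0.0, 0.3]
grip_width: 0.0347
finger_force: 69.8
```

```bash
python3 f.py
```

```text
pos [0.527  0.1079 0.1399] rot [ 1.7999e+02 -4.0000e-02 -7.6960e+01] F tool [-0.14  0.44 -0.33] M tool [ 0.025 -0.029 -0.044] 13.15
```

send_rows(
  motion=[
    [[0,0,0.003,0,0,0,-0.5],[0,0,0.006,0,0,0,-0.5],[0,0,0.006,0,0,0,-0.5]],
  ],
)

```text
t: 13.52
tool_pos: [0.5271, 0.1079, 0.1381]
tcp_rot: [180.0, -0.0, -77.0]
contact_force: [0.9, 0.7, 0.5]
grip_width: 0.0349
finger_force: 69.8
```

```bash
python3 f.py
```

```text
pos [0.5271 0.1079 0.1381] rot [ 1.800e+02 -4.000e-02 -7.696e+01] F tool [-0.48 -1.04 -0.45] M tool [ 0.13   0.02  -0.064] 13.525
```

send_rows(
  motion=[
    [[0,0,0.003,0,0,0,-0.5],[0,0,0.005,0,0,0,-0.5],[0,0,0.005,0,0,0,-0.5]],
  ],
)

```text
t: 13.9
tool_pos: [0.5272, 0.108, 0.1367]
tcp_rot: [-180.0, -0.0, -77.0]
contact_force: [0.3, -0.4, 2.6]
grip_width: 0.0348
finger_force: 70.0
```

```bash
python3 f.py
```

```text
pos [0.5272 0.108  0.1367] rot [-1.7999e+02 -4.0000e-02 -7.6950e+01] F tool [ 0.46 -0.18 -2.58] M tool [ 0.058  0.016 -0.078] 13.9
```

send_rows(
  motion=[
    [[0,0,0.003,0,0,0,-0.5],[0,0,0.005,0,0,0,-0.5],[0,0,0.005,0,0,0,-0.5]],
  ],
)

```text
t: 14.28
tool_pos: [0.5273, 0.108, 0.1354]
tcp_rot: [-180.0, -0.0, -77.0]
contact_force: [-0.8, -0.6, 4.8]
grip_width: 0.0351
finger_force: 70.4
```

```bash
python3 f.py
```

```text
pos [0.5273 0.108  0.1354] rot [-1.7997e+02 -4.0000e-02 -7.6960e+01] F tool [ 0.4   0.88 -4.77] M tool [ 0.009  0.004 -0.099] 14.275
```

send_rows(
  motion=[
    [[0,0,0.002,0,0,0,-0.5],[0,0,0.004,0,0,0,-0.5],[0,0,0.004,0,0,0,-0.5]],
  ],
)

```text
t: 14.65
tool_pos: [0.5274, 0.108, 0.1345]
tcp_rot: [-180.0, -0.0, -77.0]
contact_force: [0.1, -0.1, 7.2]
grip_width: 0.0347
finger_force: 70.8
```

```bash
python3 f.py
```

```text
pos [0.5274 0.108  0.1345] rot [-1.7996e+02 -4.0000e-02 -7.6950e+01] F tool [ 0.13 -0.06 -7.19] M tool [-0.153 -0.008 -0.079] 14.65
```

send_rows(
  motion=[
    [[0,0,0.002,0,0,0,-0.5],[0,0,0.004,0,0,0,-0.5],[0,0,0.004,0,0,0,-0.5]],
  ],
)

```text
t: 15.02
tool_pos: [0.5275, 0.108, 0.1339]
tcp_rot: [-179.9, -0.1, -76.9]
contact_force: [-1.7, 1.2, 10.8]
grip_width: 0.0346
finger_force: 71.3
```

```bash
python3 f.py
```

```text
pos [0.5275 0.108  0.1339] rot [-1.7992e+02 -5.0000e-02 -7.6950e+01] F tool [ -1.58   1.4  -10.81] M tool [-0.424 -0.029 -0.093] 15.025
```

send_rows(
  motion=[
    [[0,0,0.002,0,0,0,-0.5],[0,0,0.004,0,0,0,-0.5],[0,0,0.004,0,0,0,-0.5]],
  ],
)

```text
t: 15.4
tool_pos: [0.5275, 0.1079, 0.1324]
tcp_rot: [-179.9, -0.1, -77.0]
contact_force: [-0.3, -0.1, 5.4]
grip_width: 0.0349
finger_force: 70.5
```

```bash
python3 f.py
```

```text
pos [0.5275 0.1079 0.1324] rot [-1.7993e+02 -5.0000e-02 -7.6950e+01] F tool [ 0.04  0.35 -5.36] M tool [-0.053 -0.004 -0.087] 15.4
```

send_rows(
  motion=[
    [[0,0,0.003,0,0,0,-0.5],[0,0,0.005,0,0,0,-0.5],[0,0,0.005,0,0,0,-0.5]],
  ],
)

```text
t: 15.78
tool_pos: [0.5271, 0.1079, 0.13]
tcp_rot: [180.0, -0.0, -77.0]
contact_force: [0.5, -0.5, 3.4]
grip_width: 0.035
finger_force: 70.6
```

send_rows(
  motion=[
    [[0,0,0.003,0,0,0,-0.5],[0,0,0.005,0,0,0,-0.5],[0,0,0.005,0,0,0,-0.5]],
  ],
)

```text
t: 16.15
tool_pos: [0.527, 0.1079, 0.1284]
tcp_rot: [180.0, -0.0, -77.0]
contact_force: [1.0, 0.5, 3.3]
grip_width: 0.0354
finger_force: 70.8
```

```bash
python3 f.py
```

```text
pos [0.527  0.1079 0.1284] rot [ 1.7999e+02 -3.0000e-02 -7.6960e+01] F tool [-0.23 -1.04 -3.27] M tool [ 0.223 -0.008 -0.087] 16.15
```

send_rows(
  motion=[
    [[0,0,0.003,0,0,0,-0.5],[0,0,0.005,0,0,0,-0.5],[0,0,0.005,0,0,0,-0.5]],
  ],
)

```text
t: 16.52
tool_pos: [0.5258, 0.1077, 0.1259]
tcp_rot: [179.8, -0.0, -77.0]
contact_force: [4.7, 0.6, -7.8]
grip_width: 0.0348
finger_force: 70.6
```

```bash
python3 f.py
```

```text
pos [0.5258 0.1077 0.1259] rot [ 1.7982e+02 -3.0000e-02 -7.6960e+01] F tool [ 0.46 -4.75  7.83] M tool [ 1.013  0.064 -0.151] 16.525
```

send_rows(
  motion=[
    [[0,0,0.002,0,0,0,-0.5],[0,0,0.004,0,0,0,-0.5],[0,0,0.004,0,0,0,-0.5]],
  ],
)

```text
t: 16.9
tool_pos: [0.5267, 0.108, 0.1254]
tcp_rot: [179.9, -0.0, -77.0]
contact_force: [2.2, -0.3, -4.7]
grip_width: 0.035
finger_force: 71.2
```

```bash
python3 f.py
```

```text
pos [0.5267 0.108  0.1254] rot [ 1.7994e+02 -2.0000e-02 -7.6960e+01] F tool [ 0.81 -2.03  4.7 ] M tool [ 0.422  0.002 -0.069] 16.9
```

send_rows(
  motion=[
    [[0,0,0.002,0,0,0,-0.5],[0,0,0.004,0,0,0,-0.5],[0,0,0.004,0,0,0,-0.5]],
  ],
)

```text
t: 17.27
tool_pos: [0.527, 0.1079, 0.1248]
tcp_rot: [180.0, -0.0, -77.0]
contact_force: [-0.7, 0.4, -1.2]
grip_width: 0.0346
finger_force: 71.5
```

```bash
python3 f.py
```

```text
pos [0.527  0.1079 0.1248] rot [ 1.7999e+02 -4.0000e-02 -7.6960e+01] F tool [-0.54  0.58  1.25] M tool [ 0.139 -0.024  0.006] 17.275
```

send_rows(
  motion=[
    [[0,0,0.002,0,0,0,-0.5],[0,0,0.004,0,0,0,-0.5],[0,0,0.004,0,0,0,-0.5]],
  ],
)

```text
t: 17.65
tool_pos: [0.527, 0.1079, 0.1242]
tcp_rot: [-180.0, -0.0, -77.0]
contact_force: [-1.7, -0.8, 6.2]
grip_width: 0.0349
finger_force: 72.6
```

```bash
python3 f.py
```

```text
pos [0.527  0.1079 0.1242] rot [-1.7999e+02 -5.0000e-02 -7.6960e+01] F tool [ 0.37  1.87 -6.24] M tool [-0.369 -0.03  -0.06 ] 17.65
```

send_rows(
  motion=[
    [[0,0,0.002,0,0,0,-0.5],[0,0,0.004,0,0,0,-0.5],[0,0,0.004,0,0,0,-0.5]],
  ],
)

```text
t: 18.02
tool_pos: [0.5271, 0.1079, 0.1242]
tcp_rot: [-180.0, -0.1, -77.0]
contact_force: [-3.8, -0.5, 14.9]
grip_width: 0.035
finger_force: 73.7
```

```bash
python3 f.py
```

```text
pos [0.5271 0.1079 0.1242] rot [-1.7995e+02 -5.0000e-02 -7.6960e+01] F tool [ -0.34   3.82 -14.89] M tool [-1.053 -0.124 -0.049] 18.025
```

send_rows(
  motion=[
    [[0,0,0,-0.005,0,0,-0.5],[0,0,0,-0.01,0,0,-0.5],[0,0,0,-0.01,0,0,-0.5]],
  ],
)

```text
t: 18.4
tool_pos: [0.5278, 0.108, 0.1242]
tcp_rot: [179.7, -0.1, -77.0]
contact_force: [-3.3, -0.5, 12.3]
grip_width: 0.0345
finger_force: 73.2
```

```bash
python3 f.py
```

```text
pos [0.5278 0.108  0.1242] rot [ 1.7967e+02 -5.0000e-02 -7.6950e+01] F tool [ -0.24   3.36 -12.28] M tool [-0.615 -0.156 -0.011] 18.4
```

send_rows(
  motion=[
    [[0,0,0.001,-0.005,0,0,-0.5],[0,0,0.002,-0.01,0,0,-0.5],[0,0,0.002,-0.01,0,0,-0.5]],
  ],
)

```text
t: 18.77
tool_pos: [0.5284, 0.1082, 0.1242]
tcp_rot: [179.3, -0.0, -77.0]
contact_force: [-3.3, -0.4, 15.2]
grip_width: 0.0349
finger_force: 73.6
```

```bash
python3 f.py
```

```text
pos [0.5284 0.1082 0.1242] rot [ 1.7932e+02 -5.0000e-02 -7.6950e+01] F tool [ -0.33   3.47 -15.16] M tool [-0.445 -0.175 -0.028] 18.775
```

send_rows(
  motion=[
    [[0,0,-0.001,0.01,0,0,-0.5],[0,0,-0.003,0.018,0,0,-0.5],[0,0,-0.003,0.018,0,0,-0.5]],
  ],
)

```text
t: 19.15
tool_pos: [0.5271, 0.1079, 0.1242]
tcp_rot: [180.0, -0.1, -77.0]
contact_force: [-3.1, -0.6, 11.7]
grip_width: 0.0346
finger_force: 73.2
```

```bash
python3 f.py
```

```text
pos [0.5271 0.1079 0.1242] rot [ 1.7997e+02 -5.0000e-02 -7.6960e+01] F tool [ -0.13   3.19 -11.69] M tool [-0.743 -0.119 -0.045] 19.15
```

send_rows(
  motion=[
    [[0,0,-0.003,0,0,0,-0.5],[0,0,-0.006,0,0,0,-0.5],[0,0,-0.006,0,0,0,-0.5]],
  ],
)

```text
t: 19.52
tool_pos: [0.5271, 0.108, 0.1243]
tcp_rot: [179.9, -0.0, -77.0]
contact_force: [0.0, 0.0, 1.6]
grip_width: 0.0346
finger_force: 71.9
```

```bash
python3 f.py
```

```text
pos [0.5271 0.108  0.1243] rot [ 1.7991e+02 -3.0000e-02 -7.6960e+01] F tool [-0.03 -0.03 -1.61] M tool [ 0.117 -0.001  0.009] 19.525
```

Balanced. I'll open the gripper, lift clear and back off to look.

send_rows(
  motion=[
    [[0,0,0,0,0,0,-0.1],[0,0,0,0,0,0,0.3],[0,0,0,0,0,0,0.6],[0,0,0,0,0,0,0.6],[0,0,-0.03,0,0,0,0.6],[0,0,-0.1,0,0,0,0.6],[0,0,-0.2,0,0,0,0.6],[0,0,-0.3,0,0,0,0.6],[-0.1,0,-0.4,0,0,0,0.6],[-0.2,0,-0.4,0,0,0,0.6],[-0.2,0,-0.4,0,0,0,0.6],[-0.2,0,-0.4,0,0,0,0.6]],
  ],
)

```text
t: 21.02
tool_pos: [0.5136, 0.1662, 0.2444]
tcp_rot: [179.9, -0.1, -76.9]
contact_force: [-0.5, 0.1, -0.1]
grip_width: 0.0682
finger_force: 0.0
```

Run:
```python
from h import *
c=snap('wrist','w7'); t=snap('top','t7'); s=snap('scene','s7')
a=cv2.resize(c['pixels'][0:240,160:400],(440,440),interpolation=cv2.INTER_CUBIC)
b=cv2.resize(s['pixels'][170:260,250:340],(360,360),interpolation=cv2.INTER_CUBIC); b=cv2.copyMakeBorder(b,0,80,0,0,0)
cv2.imwrite('pics/m7.png',np.hstack([a,b])); o=sensors.observe(); print(o['tool_pos'],o['tcp_rot'],o['contact_force'])
```

```text
[0.51364132 0.16571021 0.24400953] [ 1.79854830e+02 -4.40993251e-02 -7.70214718e+01] [-0.27959121 -0.63836163 -0.15745903]
```

View pics/m7.png

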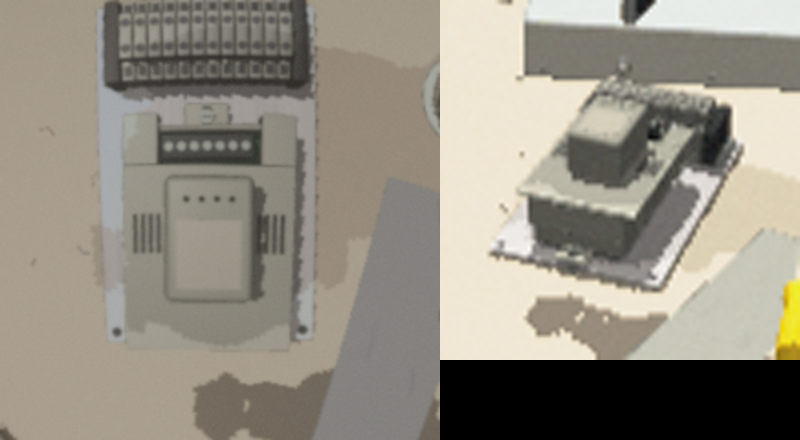

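The wrist view shows the cover square on the module with the connector showing in the notch at (208,147). No clip arm stands out past the deck edges. The force trace agrees: it peaked at about 11 N at 10 mm, the clips then snapped in, and the cover met a hard level stop at about 15 N.

```bash
python3 -c "
from cell import ticket
print(ticket.sign_off())"
```

```text
the job is handed in; nothing more can be done
None
```

The cover is on the module with its notch over the connector, pressed home to a hard stop with no reading above about 15 N, then released; the job is handed in, with the clips judged snapped from the force readings and the last picture.

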